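Fit the spool sleeve and wedge up the thread stand

TASK

Slip the white spool sleeve over the upright pin of the thread stand, fully home on the plate, and let go of it. Then take the wooden wedge by its grip block and push it, flat on the table and thin end first, under the stand's front lip until the hinged plate has just lifted off its rests, a gap of about 5 mm at the lip. Finish holding it there: the gripper still gripping the wedge, nothing but the wedge carrying the plate, and the other things on the table left where they were.

Things in the scene. Friction and masses are not known exactly. Their poses are not given: they have to be found in the camera images.
- stand: Thread stand, fixed to the table: low grey frame 186 mm deep (x), 150 mm wide (y), with two side rails 14 mm wide and 14 mm high, open at the front between them (122 mm wide, 140 mm deep), and a hinged aluminium plate on top. Origin on the table right below the middle of the plate's front lip; +x from the lip to the hinge at the back, y along the lip, z up.
- plate (a joint): Tilt of the hinged aluminium plate in rad: 0 = resting on the rails (its start), growing as the front lip rises. Hinge line level, along the stand's y, 165 mm behind the lip, so the lip's gap in mm is 165 x value (5 mm is 0.03 rad). Plate 162 mm deep, 146 mm wide, 6 mm thick, 0.4 to 0.9 kg, falls back by its own weight. At rest its top is 20 mm above the table.
- lip (a point): Middle of the underside of the plate's front lip, a round bar of 10 mm diameter and 150 mm length along the stand's y; 14 mm above the table at rest.
- pin_foot (a point): Centre of the foot of the upright steel pin, on the plate's top surface (20 mm above the table at rest), 90 mm behind the lip on the stand's centre line. z up along the pin. Pin 16 mm diameter, 45 mm tall, its top 8 mm tapering to 8 mm diameter.
- sleeve: White plastic spool sleeve, a plain tube standing upright: outer diameter 36 mm, bore 20 mm right through, 70 mm tall, about 60 g. Origin at the centre of its lower end, z along its axis.
- wedge: Light wooden levelling wedge lying flat, 80 g: a grip block 30 x 30 mm, 50 mm high, at the thick end; ahead of it a ramp 30 mm wide, its height falling evenly (1 in 4) from 26 mm at 12 mm ahead of the origin to 4 mm at the thin end, 100 mm ahead. Origin: centre of the block's underside; +x to the thin end, z up. The gap is 0 with the lip 60 mm ahead of the origin, 5 mm at 40 mm.
- cone_a: Cone of purple thread, 64 mm diameter, 110 mm tall, standing. Leave alone. Origin at the centre of its underside.
- cone_b: Cone of golden thread, the same size. Leave alone.
- tape_roll: Cardboard-brown tape roll lying flat, 90 mm outer diameter, 20 mm high. Leave alone.
- bobbin: Small bobbin, 23 mm diameter, 11 mm high. Leave alone.
- stapler: Black stapler, 130 x 36 x 48 mm, long along its x. Leave alone.
- mug: White mug, 80 mm diameter, 90 mm tall, with a handle. Leave alone.
There are look-alikes about, which are no part of the job. There is more than one size of the sleeve; the job needs the middle-sized. Several things have the shape of the wedge; the one meant has the colours described above.

How it is judged:
By the outcome, as a careful person would: the job done as asked, in the order asked, and still so for the second after the job is handed in, while the arm keeps its last pose, push and grip.
It also fails if it takes over 58 s, if anything falls off the work surface, if the arm or the gripper's body presses on something with over 40 N, if the wrist force passes 120 N, or if a joint passes its speed limit or range.

ROBOT

A 6-joint arm with a two-finger parallel gripper is mounted at the origin on the work surface. World frame = base frame: x ahead of the robot, y to its left, z up, the work surface at z = 0. Lengths are in m, angles in degrees, forces in N, time in s.
With the tool pointing down it reaches from about 0.25 to 0.725 m from the base axis. Payload 4 kg.
Tool frame: the origin (TCP) lies on the mounting face of the last link; the fingertips stand 173 mm ahead of it and the grasp point (between the pads) lies 155 mm ahead of it; z points along the fingers, y is the line along which they close (so a half turn about z gives the same grasp; the last joint's range is limited). The gripper opens to 85 mm and grips with 20 to 120 N. Pads are 22 mm wide; open, the fingers measure 114 mm over their backs; the gripper's body (76 mm by 85 mm) begins 54 mm behind the grasp point. The pads swing forward as they close: fully open they stand 13 mm farther back than shut.
Start: joints at [-69.156, 13.785, 0.286, 76.501, 0, 90], TCP at [0.178, -0.467, 0.405] pointing down, gripper open.
Joint ranges: [-155.79, 155.79], [-60.16, 107.12], [-62.33, 73.08], [-114, 123.19], [-81.49, 82.49], [-180, 180]. Speed limits (degrees/s): [159.86, 159.86, 180, 180, 180, 180].

INTERFACE

Orientations are given as [roll, pitch, yaw] about the fixed x, y, z axes, in that order (R = Rz(yaw) Ry(pitch) Rx(roll)).
In Python, from rig import env gives the robot as it stands.
- The arm moves only by the shell command python3 -m pendant 'ROWS' [OPENING] [FORCE]. ROWS is JSON, a list of rows, each a list of 6 numbers: the shift along the tool's x, y, z in cm, then the turn, a rotation vector about the tool's x, y, z in degrees. In form: [[x, y, z, ax, ay, az], ...]. A call has 1 to 20 rows; each row shifts and turns the commanded pose from where the row before left it, along the tool's axes as they then stand; what a row does not reach is not made up. A row lasts 1/10 s, in which the tool goes at most 50 mm and 8.59 degrees, less where a joint would pass 70% of its speed; a pose out of reach is approached as far as the arm can. A call with a gripper value outside its range is refused whole. OPENING is the gripper's target within -1 to 1 (shut at 1, half-way at 0, fully open at -1), set as the call begins (- or left out, the last holds). The fingers move at their own pace and stop on an object; FORCE is the grip in N (left out, the last holds). Time passes only in rows, so rows that do not move let the fingers close. It gives the time, the measured TCP pose, the force, the opening and the grip force at its end, in the units of the state.
- env.read_state(): the state, without advancing time (a new reading comes with each control period).
- env.capture(name): name is "side" or "top" or "wrist"; returns a dict with "color" (480x640x3 uint8, red, green, blue), "vfov" (degrees; the focal length in pixels is half the picture's height over the tangent of half this angle, whatever the lens; pixels are square), "cx", "cy" (the principal point, pixels), "k1" (the pictures are not rectified: a ray, as slopes to the right and down, at radius r is drawn at 1 + k1 r^2 times it, then the intrinsics apply), "R" (3x3) and "t" (3): a world point X has camera coordinates R X + t. Camera axes: x right, y down, z forward; pixel columns grow to the right and rows downward; lengths in m; the calibration is good to about 2 mm. A picture is of the moment at which its call begins. There is no depth.
- env.hand_in(): hands the job in; it is judged then, once.
Trained networks look in a picture, given as the dict that the camera call returned (one of the last four; its "shot" number tells which), for a name from the list of things; names that differ only in an ending like _2 or _b are one class to them, and where a whole thing is asked for, a point or a joint stands for the part that bears it (a point fixed in the world has none). Each returns a list of dicts, best first, with "confidence" (0 to 1); they miss things now and then, are a little off and sometimes report something else, mostly with a low value. They report only what shows in the picture. A call takes as long as a camera call. They do not tell look-alikes from the thing itself.
- env.spot_in(picture, target): "bbox" ([left, top, right, bottom] in pixels, round what is visible of it).
The state is a dict: "time": time; "qpos": joint angles; "joint_velocities": joint speeds; "joint_torque": joint torques, N m; "tcp_pos": TCP position; "tcp_rot": TCP orientation; "wrist_force": force on the tool from outside, world axes, zero at the start; "ft_torque": the same for the moment, N m; "gripper_width": opening from 0.0 (shut) to 1.0 (fully open); "grasp_force": force on a finger pad.
Only numpy, scipy, OpenCV 4.12 (cv2) and the standard library are available. Lean on these libraries where they do the work, as an engineer would, in place of code of your own. Each camera call takes 0.05 s, during which the arm holds its last target. There are 200 camera calls.

## Working session

There is one attempt and no reset: what is moved stays moved. The work goes in short steps, Python scripts to look and compute and a shell command to move; the robot and the scene stay as the last step left them, time stands still between calls to the robot, and variables do not carry over. Pictures are saved under pics/ and viewed, at most 10 in all, crops included, and the job is handed in when it is done.

```bash
ls; mkdir -p pics; cat > h.py <<'E'
import numpy as np, cv2
from rig import env
def K(p):
    f=240/np.tan(np.radians(p["vfov"])/2); return f
def ray(p,u,v):
    f=K(p); d=np.array([(u-p["cx"])/f,(v-p["cy"])/f]); s=d.copy()
    for _ in range(20): s=d/(1+p["k1"]*(s@s))
    R=np.array(p["R"]); o=-R.T@np.array(p["t"]); return o,R.T@np.array([s[0],s[1],1])
def at(p,u,v,z):
    o,d=ray(p,u,v); return o+d*(z-o[2])/d[2]
def proj(p,X):
    c=np.array(p["R"])@np.array(X)+np.array(p["t"]); s=c[:2]/c[2]; s=s*(1+p["k1"]*(s@s)); f=K(p)
    return np.array([p["cx"]+f*s[0],p["cy"]+f*s[1]])
def save(p,name,box=None,k=1):
    im=p["color"][...,::-1]
    if box: im=im[box[1]:box[3],box[0]:box[2]]
    cv2.imwrite("pics/"+name,cv2.resize(im,None,fx=k,fy=k,interpolation=cv2.INTER_CUBIC))
E
python3 - <<'E'
from h import *
import pickle
print(env.read_state())
for n in ["top","side"]:
    p=env.capture(n); save(p,n+"0.png"); pickle.dump(p,open(n+"0.pkl","wb"))
    R=np.array(p["R"]);print(n,"cam",-R.T@np.array(p["t"]),R.tolist(),p["vfov"],p["k1"])
    for t in ["sleeve","wedge","stand","pin_foot","lip"]:
        try:
            for d in env.spot_in(p,t): print(t,np.round(d["bbox"]),round(d["confidence"],2))
        except Exception as e: print(t,e)
E
```

```text
pics
{'time': 0.0, 'qpos': array([-6.91559909e+01,  1.38327993e+01,  2.12214780e-01,  7.64993272e+01,
       -1.57767354e-04,  9.00006420e+01]), 'joint_velocities': array([-0.10465664, -0.00086959,  0.03440711, -0.0477173 ,  0.04553033,
        0.02217778]), 'joint_torque': array([-1.92841529e-03, -3.72317505e+01,  2.52408475e+01,  1.70079817e-02,
       -6.85991586e-05, -4.06496255e-06]), 'tcp_pos': array([ 0.17781763, -0.46702828,  0.40379733]), 'tcp_rot': array([-1.79880088e+02,  1.59110540e-04,  2.08433675e+01]), 'wrist_force': array([-0.20366745,  0.64347516, -0.29561836]), 'ft_torque': array([-0.01452306,  0.0173808 , -0.01250726]), 'grasp_force': 0.0, 'gripper_width': 0.9982403078359426}
top cam [0.35804369 0.01238649 1.14016792] [[-0.001668592029740309, -0.999732316232708, 0.023076214607762807], [-0.9900879585710531, -0.001589189133903569, -0.14043969798636502], [0.14043877702843693, -0.023081818773266566, -0.9898202763880296]] 49.69966358536971 -0.12071002892656515
sleeve [168. 288. 200. 312.] 0.89
sleeve [175. 252. 199. 270.] 0.57
sleeve [184. 221. 202. 237.] 0.55
wedge [497. 267. 539. 308.] 0.93
wedge [457. 217. 482. 268.] 0.83
stand [293. 154. 363. 243.] 0.57
pin_foot [292. 158. 364. 241.] 0.86
lip [296. 157. 366. 240.] 0.78
side cam [0.33632516 0.81974803 0.80167238] [[-0.9767880795420295, -0.2142077140122475, -0.0003208149639128594], [-0.14223644384650552, 0.6497171785703114, -0.7467505486523152], [0.16016816695740071, -0.729371402735452, -0.6651041385867517]] 50.62364230291612 -0.0069313656645447735
sleeve [343. 333. 372. 384.] 0.91
sleeve [263. 335. 280. 364.] 0.76
sleeve [297. 340. 316. 378.] 0.72
wedge [372. 151. 401. 168.] 0.94
wedge [255. 161. 293. 192.] 0.45
stand [228. 216. 324. 273.] 0.62
pin_foot [235. 219. 322. 268.] 0.68
lip [238. 220. 319. 268.] 0.82
```

View pics/top0.png

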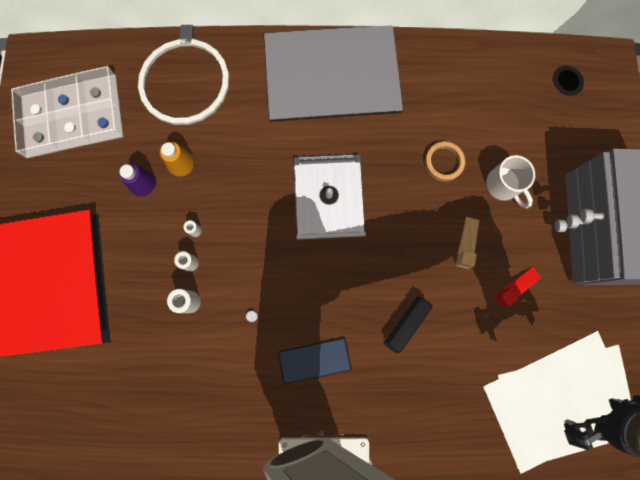

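View pics/side0.png

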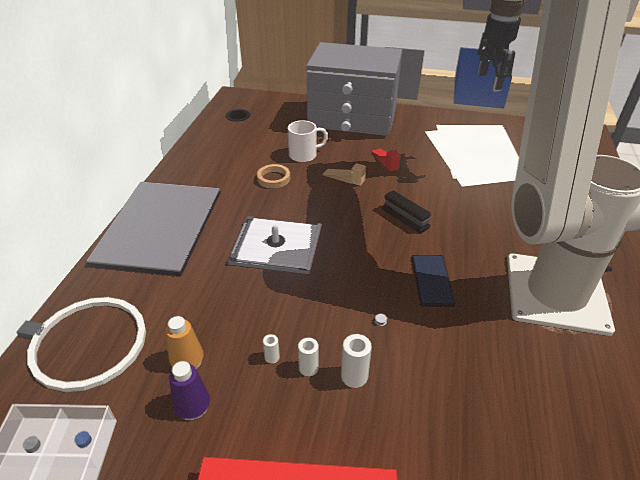

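The top view shows three white tubes: small (192,228), middle (186,261) and large (183,301). It also shows two wedges, wooden (468,243) and red (518,287). The stand is at (329,197) with its pin near (329,190). The middle tube and the wooden wedge fit the description, so I'll confirm both in an enlarged crop.

```bash
python3 - <<'E'
from h import *
import pickle
t=pickle.load(open("top0.pkl","rb"));s=pickle.load(open("side0.pkl","rb"))
def c(p,b,w,h): return cv2.resize(p["color"][b[1]:b[3],b[0]:b[2],::-1],(w,h),interpolation=cv2.INTER_CUBIC)
A=np.hstack([c(t,(285,145,375,245),360,400),c(t,(155,215,215,315),240,400),c(t,(450,210,500,310),200,400)])
B=np.hstack([c(s,(225,210,330,275),320,200),c(s,(255,325,380,390),280,200),c(s,(315,145,415,200),200,200)])
cv2.imwrite("pics/crop.png",np.vstack([A,B]))
# estimates
for n,b in dict(big=(168,288,200,312),mid=(175,252,199,270),small=(184,221,202,237)).items(): print(n,b)
print("mid rim centre z.07",at(t,184,259,.07)," small",at(t,191,227,.06),"big",at(t,180,299,.09))
for q in [(294,157),(360,155),(364,236),(298,238)]: print(q,at(t,*q,.014))
for q in [(471,218),(480,221),(457,262),(472,267)]: print(q,at(t,*q,.01))
print(at(t,329,195,.02))
E
```

```text
big (168, 288, 200, 312)
mid (175, 252, 199, 270)
small (184, 221, 202, 237)
mid rim centre z.07 [0.47176122 0.29016328 0.07      ]  small [0.54103874 0.28029291 0.06      ] big [0.38813006 0.29052214 0.09      ]
(294, 157) [0.70903681 0.06526158 0.014     ]
(360, 155) [ 0.71453855 -0.08368853  0.014     ]
(364, 236) [ 0.52932384 -0.09043548  0.014     ]
(298, 238) [0.52461509 0.05477449 0.014     ]
(471, 218) [ 0.57150267 -0.33348956  0.01      ]
(480, 221) [ 0.56474375 -0.3540249   0.01      ]
(457, 262) [ 0.47200575 -0.29757046  0.01      ]
(472, 267) [ 0.4607708  -0.33128219  0.01      ]
[ 0.62007925 -0.01331196  0.02      ]
```

View pics/crop.png

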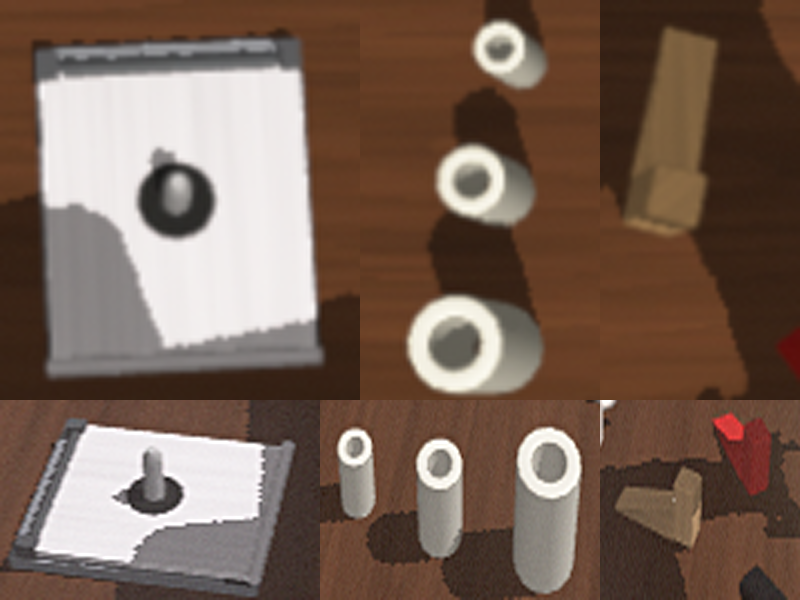

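The crop confirms it. The lip is the near edge of the stand, around row 237 in the top view, and the hinge is at the back. The middle tube and the plain wooden wedge are the right ones. I'll move above the middle sleeve.

```bash
python3 -m pendant '[[0,0,0,0,0,6.95],[0,0,0,0,0,6.95],[0,0,0,0,0,6.95],[1.5,-4.45,0,0,0,0],[1.5,-4.45,0,0,0,0],[1.5,-4.45,0,0,0,0],[1.5,-4.45,0,0,0,0],[1.5,-4.45,0,0,0,0],[1.5,-4.45,0,0,0,0],[1.5,-4.45,0,0,0,0],[1.5,-4.45,0,0,0,0],[1.5,-4.45,0,0,0,0],[1.5,-4.45,0,0,0,0],[1.5,-4.45,0,0,0,0],[1.5,-4.45,0,0,0,0],[1.5,-4.45,0,0,0,0],[1.5,-4.45,0,0,0,0],[1.5,-4.45,0,0,0,0],[1.5,-4.45,0,0,0,0],[0,0,0,0,0,0]]' -1
python3 - <<'E'
from h import *
import pickle
s=env.read_state(); print(s["tcp_pos"],s["tcp_rot"])
p=env.capture("wrist"); save(p,"w1.png"); pickle.dump(p,open("w1.pkl","wb"))
R=np.array(p["R"]);print(-R.T@np.array(p["t"]),R.round(2).tolist(),p["vfov"])
for d in env.spot_in(p,"sleeve"): print(np.round(d["bbox"],1),round(d["confidence"],2))
print(proj(p,[.472,.29,.07]),proj(p,[.472,.29,0]))
E
```

```text
time: 2.6
tcp_pos: [0.4199, 0.084, 0.4162]
tcp_rot: [-173.2, -0.0, 9.3]
wrist_force: [-0.5, -0.9, -0.3]
gripper_width: 0.997
grasp_force: 0.0
[0.41993572 0.08398891 0.41615229] [-1.73221336e+02 -2.29746267e-02  9.31167310e+00]
[0.48840137 0.0981701  0.38423109] [[0.16, -0.98, -0.12], [-0.94, -0.19, 0.27], [-0.29, 0.07, -0.96]] 66.31625716378349
[117.7  98.7 191.9 140.3] 0.93
[145.5  15.7 201.2  63.3] 0.85
[ 92.  180.3 190.8 247.3] 0.74
[140.01102493 121.82173511] [178.49060185 124.829551  ]
```

View pics/w1.png

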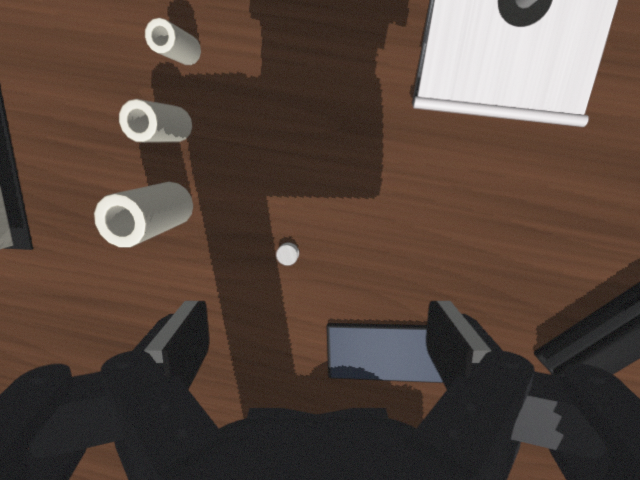

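The wrist view shows the small tube's rim at (160,36), the middle one at (138,121) and the large one at (120,220). The prediction for the middle tube agrees. The fast rows were cut short, so I'll straighten the tool and go slower.

```bash
cat >> h.py <<'E'
from scipy.spatial.transform import Rotation as Ro
def go(xyz,yaw):
    s=env.read_state(); R=Ro.from_euler("xyz",s["tcp_rot"],degrees=True); T=Ro.from_euler("xyz",[180,0,yaw],degrees=True)
    print("t",s["time"],"tcp",s["tcp_pos"].round(4),s["tcp_rot"].round(2),"F",s["wrist_force"].round(1),"gw",round(s["gripper_width"],3),round(s["grasp_force"],1))
    print("turn first",(R.inv()*T).as_rotvec(degrees=True).round(2),"then shift cm",(100*T.inv().apply(np.array(xyz)-s["tcp_pos"])).round(2))
E
python3 - <<'E'
from h import *
import pickle
p=pickle.load(open("w1.pkl","rb")); print(at(p,138,121,.07))
t=pickle.load(open("top0.pkl","rb"));s=pickle.load(open("side0.pkl","rb"));print(at(t,183,260.5,.07),at(s,307.7,346.4,.07))
go([.472,.289,.3],0)
E
```

```text
[0.47239667 0.29186296 0.07      ]
[0.46861424 0.29216289 0.07      ] [0.46984525 0.29667752 0.07      ]
t 2.7 tcp [0.4183 0.0827 0.4156] [-1.7329e+02  1.4000e-01  9.2000e+00] F [-1.1  0.2 -0.2] gw 1.0 0.0
turn first [-6.68  0.68  9.18] then shift cm [  5.37 -20.63  11.56]
```

```bash
python3 -m pendant '[[0,0,0,-3.34,0.34,4.6],[0,0,0,-3.34,0.34,4.6],[0.75,-3,0,0,0,0],[0.75,-3,0,0,0,0],[0.75,-3,0,0,0,0],[0.75,-3,2,0,0,0],[0.75,-3,2,0,0,0],[0.75,-3,2,0,0,0],[0.75,-3,3,0,0,0],[0,0,2.5,0,0,0],[0,0,0,0,0,0],[0,0,0,0,0,0]]' -1
python3 - <<'E'
from h import *
import pickle
p=env.capture("wrist"); save(p,"w2.png"); pickle.dump(p,open("w2.pkl","wb"))
for d in env.spot_in(p,"sleeve"): print(np.round(d["bbox"],1),round(d["confidence"],2))
print(proj(p,[.471,.292,.07]))
g=cv2.cvtColor(p["color"],cv2.COLOR_RGB2HSV); m=((g[...,2]>225)&(g[...,1]<40)).astype(np.uint8)
n,l,st,c=cv2.connectedComponentsWithStats(m)
for i in range(1,n):
    if st[i,4]>150: print(st[i],c[i].round(1), at(p,*c[i],.07))
go([.471,.292,.2],0)
E
```

```text
time: 3.9
tcp_pos: [0.4695, 0.1199, 0.3166]
tcp_rot: [-172.2, 0.2, 12.3]
wrist_force: [-0.1, -0.2, 0.3]
gripper_width: 0.995
grasp_force: 0.0
[120.4  47.2 198.7 100.4] 0.74
[ 85.1 152.1 180.8 213.9] 0.72
[ 44.1 247.7 184.7 351.7] 0.64
[107.81938963 189.57178452]
[  488     0   152   195 21848] [572.1 100.3] [0.5768111  0.04253161 0.07      ]
[  84  160   46   52 1024] [105.2 185.4] [0.47327647 0.29388748 0.07      ]
[ 482  176  158   34 1001] [559.7 192.2] [0.5314811  0.03075323 0.07      ]
[  45  288   66   64 1888] [ 77.4 318.9] [0.3700847  0.31139083 0.07      ]
t 4.0 tcp [0.4702 0.1195 0.318 ] [-1.722e+02 -1.000e-02  1.223e+01] F [-0.2 -1.1  0.1] gw 1.001 0.0
turn first [-7.77  0.82 12.21] then shift cm [  0.08 -17.25  11.8 ]
```

View pics/w2.png

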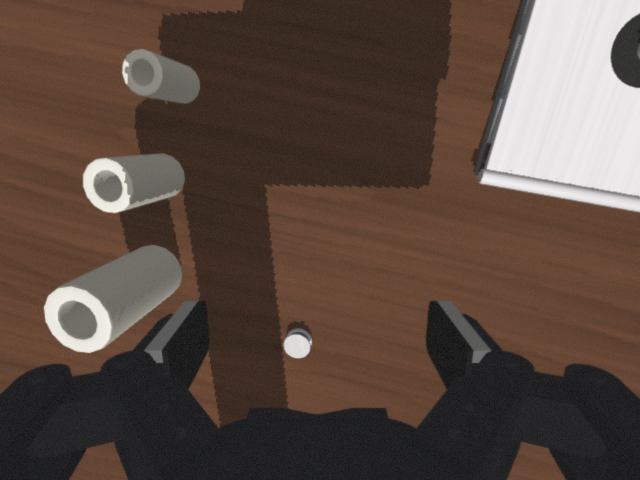

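The wrist view again shows the tubes' rims, with the middle one at (105,185). The tool barely moved, and I suspect joint 6 is at its limit, since yaw = q1 − q6 + 180. Using the half-turn grasp instead, yaw 180, I first straighten and then spin in place.

```bash
python3 -c "
from h import *
print(env.read_state()['qpos'].round(1))"
python3 -m pendant '[[0,0,0,0,0,-8.4],[0,0,0,0,0,-8.4],[0,0,0,0,0,-8.4],[0,0,0,0,0,-8.4],[0,0,0,0,0,-8.4],[0,0,0,0,0,-8.4],[0,0,0,0,0,-8.4],[0,0,0,0,0,-8.4],[0,0,0,0,0,-8.4],[0,0,0,0,0,-8.4],[0,0,0,0,0,-8.4],[0,0,0,0,0,-8.4],[0,0,0,0,0,-8.4],[0,0,0,0,0,-8.4],[0,0,0,0,0,-8.4],[0,0,0,0,0,-8.4],[0,0,0,0,0,-8.4],[0,0,0,0,0,-8.4],[0,0,0,0,0,-8.4],[0,0,0,0,0,-8.4]]' -1
python3 -c "
from h import *
print(env.read_state()['qpos'].round(1))
go([.471,.292,.3],180)"
```

```text
[ 12.2  15.4 -11.2  63.4   7.8 179.9]
time: 6.0
tcp_pos: [0.4702, 0.1189, 0.3185]
tcp_rot: [172.3, -1.5, -179.4]
wrist_force: [0.7, 0.2, -1.0]
gripper_width: 0.999
grasp_force: 0.0
[ 12.1  15.4 -11.2  63.4   7.8  11.6]
t 6.0 tcp [0.4702 0.1189 0.3185] [ 172.34   -1.49 -179.38] F [ 0.7  0.2 -1. ] gw 0.999 0.0
turn first [ 7.65 -1.53  0.52] then shift cm [-0.08 17.31  1.85]
```

```bash
python3 -m pendant '[[0,0,0,7.65,-1.53,0.5],[0,2.5,0,0,0,0],[0,2.5,0,0,0,0],[0,2.5,0,0,0,0],[0,2.5,0,0,0,0],[0,2.5,0,0,0,0],[0,2.5,0,0,0,0],[0,2.3,1.8,0,0,0],[0,0,0,0,0,0],[0,0,0,0,0,0]]' -1
python3 - <<'E'
from h import *
import pickle
p=env.capture("wrist"); save(p,"w3.png"); pickle.dump(p,open("w3.pkl","wb"))
print(proj(p,[.471,.292,.07]),proj(p,[.471,.292,0]))
for d in env.spot_in(p,"sleeve"): print(np.round(d["bbox"],1),round(d["confidence"],2))
go([.471,.292,.2],180)
E
```

```text
time: 7.0
tcp_pos: [0.4705, 0.2922, 0.2992]
tcp_rot: [-179.9, -0.2, 179.7]
wrist_force: [-0.1, 0.0, -0.5]
gripper_width: 1.004
grasp_force: 0.0
[318.31033519 264.72159269] [318.20530397 234.44110338]
[266.1  45.3 378.2 162.2] 0.94
[291.6 211.9 350.7 294.2] 0.84
[290.7 309.3 329.1 376.7] 0.83
t 7.1 tcp [0.4708 0.2914 0.2996] [-1.7997e+02 -1.7000e-01  1.7965e+02] F [-0.5  0.2 -0.4] gw 1.0 0.0
turn first [-0.03 -0.17 -0.35] then shift cm [-0.02  0.06  9.96]
```

View pics/w3.png

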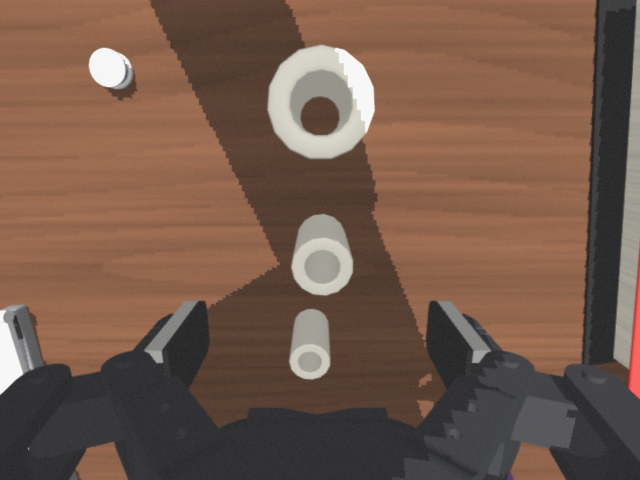

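The middle sleeve's rim is at (322,265), midway between the pads and clear of its neighbours. I descend and grip.

```bash
python3 -m pendant '[[0,0.1,2.5,0,0,0],[0,0,2.5,0,0,0],[0,0,2.5,0,0,0],[0,0,1.5,0,0,0],[0,0,1,0,0,0],[0,0,0,0,0,0]]' -1
python3 -m pendant '[[0,0,0,0,0,0],[0,0,0,0,0,0],[0,0,0,0,0,0],[0,0,0,0,0,0],[0,0,0,0,0,0],[0,0,0,0,0,0],[0,0,0,0,0,0],[0,0,0,0,0,0],[0,0,0,0,0,0],[0,0,0,0,0,0]]' 1 30
python3 -m pendant '[[0,0,-1,0,0,0],[0,0,-2.5,0,0,0],[0,0,-2.5,0,0,0],[0,0,-2.5,0,0,0],[0,0,-2.5,0,0,0],[0,0,0,0,0,0]]'
python3 - <<'E'
from h import *
import pickle
p=env.capture("wrist"); save(p,"w4.png"); pickle.dump(p,open("w4.pkl","wb"))
# stand edges: from first top pic
t=pickle.load(open("top0.pkl","rb"))
L=at(t,297.3,237,.014);Rr=at(t,365.5,233.5,.014); d=L-Rr; print(L,Rr,np.linalg.norm(d),"yaw",np.degrees(np.arctan2(-d[0],d[1])))
go([.617,-.015,.36],180)
E
```

```text
time: 7.7
tcp_pos: [0.47, 0.292, 0.1978]
tcp_rot: [-179.9, -0.3, 179.6]
wrist_force: [-0.1, 0.5, 0.5]
gripper_width: 1.0
grasp_force: 0.0
time: 8.7
tcp_pos: [0.4704, 0.2932, 0.1995]
tcp_rot: [-180.0, -0.1, 179.7]
wrist_force: [-0.0, 0.8, 6.7]
gripper_width: 0.42
grasp_force: 29.9
time: 9.3
tcp_pos: [0.4716, 0.2937, 0.3125]
tcp_rot: [179.8, 0.1, 179.7]
wrist_force: [0.8, 0.3, -1.6]
gripper_width: 0.423
grasp_force: 30.1
[0.52683223 0.0563265  0.014     ] [ 0.53490633 -0.09381582  0.014     ] 0.1503592704920004 yaw 3.0781902973778803
t 9.35 tcp [0.471  0.2934 0.3104] [ 1.7993e+02 -4.0000e-02  1.7970e+02] F [-0.5  0.7  0.1] gw 0.42 30.1
turn first [ 0.07 -0.03 -0.3 ] then shift cm [-14.6  -30.84  -4.96]
```

```bash
python3 -m pendant '[[-1.25,-2.56,0,0,0,0],[-1.25,-2.56,0,0,0,0],[-1.25,-2.56,0,0,0,0],[-1.25,-2.56,0,0,0,0],[-1.25,-2.56,0,0,0,0],[-1.25,-2.56,0,0,0,0],[-1.25,-2.56,0,0,0,0],[-1.25,-2.56,0,0,0,0],[-1.25,-2.56,0,0,0,0],[-1.25,-2.56,0,0,0,0],[-1.25,-2.56,0,0,0,0],[-1.25,-2.56,0,0,0,0],[0,0,0,0,0,-0.3],[0,0,0,0,0,0],[0,0,0,0,0,0]]'
python3 - <<'E'
from h import *
import pickle
go([.6208,-.0139,.29],180)
P={n:env.capture(n) for n in ["wrist","side","top"]}; pickle.dump(P,open("P5.pkl","wb"))
ims=[]
for n,b in dict(wrist=(220,120,420,320),side=(220,140,340,260),top=(270,130,390,250)).items():
    ims.append(cv2.resize(P[n]["color"][b[1]:b[3],b[0]:b[2],::-1],(400,400) if n!="top" else (400,200),interpolation=cv2.INTER_CUBIC))
cv2.imwrite("pics/c5.png",np.hstack(ims[:2]))
s=env.read_state()["tcp_pos"]
for n in P:
    print(n,"pinTop",proj(P[n],[.6208,-.0139,.065]).round(1),"foot",proj(P[n],[.6208,-.0139,.02]).round(1),"slvBot",proj(P[n],[s[0],s[1],s[2]-.2]).round(1),"slvTop",proj(P[n],[s[0],s[1],s[2]-.13]).round(1))
E
```

```text
time: 10.85
tcp_pos: [0.6183, -0.0144, 0.3069]
tcp_rot: [-180.0, -0.4, -180.0]
wrist_force: [-0.4, -0.0, 0.3]
gripper_width: 0.42
grasp_force: 30.2
t 10.85 tcp [ 0.6183 -0.0144  0.3069] [-179.96   -0.39 -179.97] F [-0.4 -0.   0.3] gw 0.42 30.2
turn first [-0.04 -0.39  0.03] then shift cm [-0.25  0.05  1.69]
wrist pinTop [319.3 262.4] foot [319.  242.7] slvBot [319.5 285.6] slvTop [320.5 372.1]
side pinTop [274.1 225.3] foot [275.2 240.1] slvBot [274.  210.5] slvTop [272.  184.4]
top pinTop [329.8 189.8] foot [329.3 194.7] slvBot [330.3 186. ] slvTop [331.2 177. ]
```

View pics/c5.png

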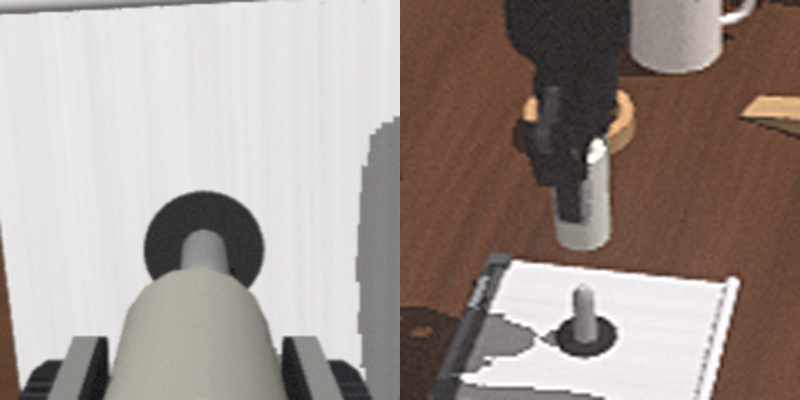

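The wrist crop has the pin (206,240) about 3 px to the right of the sleeve's axis (198). In the side crop the sleeve's bottom (582,240) is nearly above the pin (583,290). I'll work it out at sub-pixel level.

```bash
python3 - <<'E'
from h import *
import pickle
P=pickle.load(open("P5.pkl","rb"))
G={n:P[n]["color"].astype(int).sum(2)//3 for n in P}
print("wrist"); 
for r in (226,236,240,245,250,253): print(r,G["wrist"][r,285:360].tolist())
for r in (262,275): print(r,G["wrist"][r,270:370].tolist())
print("side")
for r in (200,205,209): print(r,G["side"][r,258:290].tolist())
for r in (226,228,230,232,234): print(r,G["side"][r,264:288].tolist())
for r in (238,240,242): print(r,G["side"][r,258:290].tolist())
E
```

```text
wrist
226 [230, 229, 232, 231, 229, 229, 229, 230, 229, 229, 227, 225, 204, 143, 81, 52, 49, 45, 49, 49, 50, 49, 49, 48, 46, 48, 47, 49, 52, 47, 46, 50, 45, 46, 50, 51, 48, 48, 48, 51, 52, 50, 49, 50, 50, 47, 48, 49, 50, 47, 52, 50, 48, 45, 45, 46, 51, 45, 50, 77, 143, 211, 230, 229, 229, 229, 228, 226, 226, 224, 225, 228, 228, 228, 229]
236 [229, 229, 230, 232, 230, 229, 224, 205, 114, 55, 50, 52, 47, 47, 49, 47, 47, 46, 48, 49, 49, 54, 54, 50, 48, 51, 53, 52, 48, 56, 76, 106, 126, 130, 132, 137, 138, 138, 135, 131, 126, 121, 101, 73, 54, 51, 48, 51, 50, 50, 54, 48, 48, 53, 50, 47, 48, 52, 52, 49, 48, 50, 50, 49, 63, 121, 195, 223, 225, 225, 225, 227, 227, 227, 229]
240 [228, 229, 230, 231, 230, 228, 203, 117, 60, 52, 49, 48, 46, 50, 47, 47, 50, 53, 50, 44, 47, 49, 50, 49, 53, 49, 62, 89, 121, 133, 137, 139, 138, 142, 142, 143, 142, 139, 139, 138, 134, 131, 127, 120, 117, 110, 88, 57, 50, 46, 53, 51, 52, 44, 50, 50, 49, 53, 52, 50, 50, 50, 48, 49, 50, 57, 115, 189, 224, 224, 225, 227, 228, 227, 227]
245 [230, 229, 228, 230, 231, 227, 195, 86, 51, 47, 48, 46, 50, 52, 48, 46, 45, 46, 
[... 2772 characters left out ...]
7, 238, 237, 237, 236, 240, 247, 221, 119, 105, 116, 123, 141, 144, 211, 241, 236, 235, 236, 236, 236, 234, 235, 236]
234 [235, 234, 235, 234, 240, 241, 252, 237, 154, 110, 119, 133, 139, 147, 166, 232, 255, 254, 248, 243, 240, 240, 239, 240]
238 [108, 199, 251, 244, 240, 244, 250, 255, 253, 170, 47, 60, 62, 65, 94, 116, 113, 125, 135, 152, 138, 89, 64, 67, 65, 50, 102, 212, 246, 238, 237, 239]
240 [133, 124, 112, 198, 255, 217, 118, 120, 83, 42, 51, 61, 56, 53, 90, 116, 112, 122, 136, 150, 143, 86, 66, 70, 64, 60, 74, 205, 252, 243, 240, 241]
242 [127, 117, 201, 255, 218, 121, 126, 129, 106, 46, 53, 56, 52, 54, 60, 81, 109, 132, 118, 97, 89, 65, 64, 69, 60, 50, 152, 240, 243, 239, 239, 238]
```

```bash
python3 -m pendant '[[-0.25,0.15,1,0,0,0],[0,0,1.5,0,0,0],[0,0,0.6,0,0,0],[0,0,0,0,0,0],[0,0,0,0,0,0]]'
cat > m.py <<'E'
from h import *
import pickle,sys
P={n:env.capture(n) for n in ["wrist","side"]}; pickle.dump(P,open(sys.argv[1]+".pkl","wb"))
go([.6204,-.0130,.29],180)
s=env.read_state()["tcp_pos"]; R=Ro.from_euler("xyz",env.read_state()["tcp_rot"],degrees=True)
ax=lambda d: s+R.apply([0,0,d])
for n in P: print(n,"pinTop",proj(P[n],[.6204,-.0130,.065]).round(1),"foot",proj(P[n],[.6204,-.0130,.02]).round(1),"slvBot",proj(P[n],ax(.2)).round(1),"slvTop",proj(P[n],ax(.13)).round(1))
ims=[]
for n,b in dict(wrist=(250,200,390,340),side=(235,170,315,250)).items():
    ims.append(cv2.resize(P[n]["color"][b[1]:b[3],b[0]:b[2],::-1],(400,400),interpolation=cv2.INTER_CUBIC))
cv2.imwrite("pics/%s.png"%sys.argv[1],np.hstack(ims))
g=P["wrist"]["color"].astype(int); G=g.sum(2)//3
for r in (235,240,245,250): 
    d=np.where(G[r,280:370]<120)[0]+280; 
    if len(d): 
        a,b=d.min(),d.max(); ii=lambda i,j:(i+(120-G[r,i])/(G[r,j]-G[r,i])*(j-i)); print("disk",r,ii(a,a-1).round(2),ii(b,b+1).round(2))
C=(g[...,0]-g[...,2])  # tint
for r in range(270,330,6): print(r,[i+262 for i in np.argsort(-abs(np.diff(G[r,262:376])))[:4]], G[r,262:376:6].tolist())
E
python3 m.py m1
```

```text
time: 11.5
tcp_pos: [0.6213, -0.0133, 0.277]
tcp_rot: [-179.9, -0.3, -180.0]
wrist_force: [-0.1, -0.3, -1.7]
gripper_width: 0.415
grasp_force: 30.2
t 11.6 tcp [ 0.6216 -0.0135  0.2777] [-1.7993e+02 -1.7000e-01 -1.8000e+02] F [ 0.5 -0.6 -0.1] gw 0.421 30.2
turn first [-0.07 -0.17  0.  ] then shift cm [ 0.12  0.05 -1.23]
wrist pinTop [319.4 273.3] foot [319.1 248.9] slvBot [318.1 283.4] slvTop [318.4 369.7]
side pinTop [274.1 225.5] foot [275.3 240.4] slvBot [273.7 221. ] slvTop [271.7 195.8]
disk 235 291.39 349.55
disk 240 288.83 352.16
disk 245 287.42 353.61
disk 250 286.73 354.27
270 [np.int64(348), np.int64(349), np.int64(286), np.int64(287)] [219, 215, 214, 217, 203, 152, 155, 157, 158, 155, 153, 149, 144, 135, 123, 218, 214, 216, 219]
276 [np.int64(351), np.int64(350), np.int64(283), np.int64(282)] [218, 215, 213, 216, 139, 151, 155, 157, 158, 157, 154, 147, 142, 134, 124, 212, 213, 215, 218]
282 [np.int64(353), np.int64(281), np.int64(354), np.int64(352)] [218, 215, 211, 212, 145, 154, 155, 160, 159, 155, 154, 147, 142, 138, 124, 105, 212, 215, 218]
288 [np.int64(355), np.int64(
[... 377 characters left out ...]
49, 156, 159, 159, 157, 154, 151, 150, 142, 139, 129, 117, 103, 30, 103]
306 [np.int64(273), np.int64(262), np.int64(371), np.int64(274)] [111, 26, 93, 146, 152, 157, 158, 159, 156, 153, 153, 149, 143, 139, 130, 121, 101, 29, 38]
312 [np.int64(272), np.int64(273), np.int64(361), np.int64(373)] [39, 26, 111, 150, 153, 158, 159, 157, 157, 154, 153, 149, 143, 139, 132, 123, 110, 28, 34]
318 [np.int64(271), np.int64(272), np.int64(363), np.int64(374)] [39, 21, 139, 151, 155, 154, 160, 158, 155, 154, 153, 150, 146, 139, 133, 124, 114, 30, 28]
324 [np.int64(270), np.int64(269), np.int64(364), np.int64(268)] [26, 21, 144, 153, 152, 157, 195, 216, 229, 230, 228, 225, 171, 148, 132, 126, 114, 79, 28]
```

View pics/m1.png

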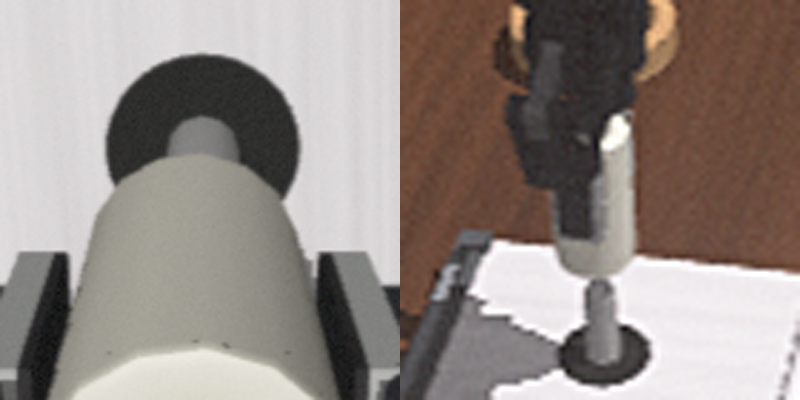

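```bash
python3 - <<'E'
from h import *
import pickle
P=pickle.load(open("m1.pkl","rb"))
G=P["side"]["color"].astype(int).sum(2)//3
for r in (218,220,222,223): print(r,G[r,260:290].tolist())
for r in (227,229,231,233): print(r,G[r,266:284].tolist())
p=P["side"];tcp=[.6216,-.0135]
for z in (.078,.085,.09): print("slv",z,proj(p,[*tcp,z]).round(2))
for z in (.06,.05,.04): print("pin",z,proj(p,[.6204,-.013,z]).round(2))
print(proj(p,[.6304,-.013,.06])-proj(p,[.6204,-.013,.06]))
E
```

```text
218 [71, 83, 74, 67, 75, 83, 110, 133, 139, 133, 139, 129, 127, 118, 117, 142, 160, 168, 172, 181, 189, 166, 111, 79, 86, 82, 84, 87, 85, 86]
220 [242, 241, 243, 246, 250, 238, 159, 113, 125, 134, 134, 137, 138, 137, 142, 153, 158, 164, 175, 176, 190, 148, 86, 74, 76, 72, 76, 76, 75, 79]
222 [236, 235, 237, 235, 237, 244, 217, 119, 119, 130, 134, 135, 131, 136, 141, 151, 157, 165, 162, 171, 188, 234, 252, 251, 254, 255, 255, 255, 255, 255]
223 [236, 236, 235, 237, 236, 241, 239, 183, 116, 125, 130, 133, 132, 139, 143, 152, 159, 165, 167, 185, 229, 242, 239, 240, 240, 242, 240, 243, 242, 244]
227 [238, 239, 238, 240, 245, 232, 141, 107, 119, 117, 89, 154, 232, 243, 241, 239, 239, 239]
229 [236, 238, 239, 238, 246, 214, 91, 115, 122, 115, 135, 169, 226, 246, 240, 240, 240, 239]
231 [235, 233, 233, 234, 240, 204, 88, 110, 118, 125, 138, 143, 204, 244, 238, 236, 236, 236]
233 [237, 237, 237, 240, 247, 218, 116, 107, 119, 129, 137, 143, 218, 253, 245, 241, 238, 238]
slv 0.078 [273.36 220.87]
slv 0.085 [273.17 218.45]
slv 0.09 [273.04 216.7 ]
pin 0.06 [274.28 227.22]
pin 0.05 [274.53 230.58]
pin 0.04 [274.78 233.9 ]
[-4.25672871 -0.61162105]
```

Wrist view: the sleeve needs about +2.0 mm in y. Side view: about −0.6 mm in x. I apply both, then lower partway and check the force.

```bash
python3 -m pendant '[[0.06,0.2,0,0,0,0],[0,0,0.3,0,0,0],[0,0,0.5,0,0,0],[0,0,0.5,0,0,0],[0,0,0.5,0,0,0],[0,0,0.2,0,0,0],[0,0,0,0,0,0],[0,0,0,0,0,0]]'
python3 m.py m2 | head -3
```

```text
time: 12.4
tcp_pos: [0.6206, -0.0116, 0.257]
tcp_rot: [-179.9, -0.2, 180.0]
wrist_force: [-0.6, 1.3, -0.8]
gripper_width: 0.421
grasp_force: 30.2
t 12.5 tcp [ 0.6207 -0.0115  0.2573] [-179.94   -0.22  180.  ] F [ 0.2  0.4 -1. ] gw 0.426 30.2
turn first [-0.06 -0.22 -0.  ] then shift cm [ 0.03 -0.15 -3.27]
wrist pinTop [315.8 289.4] foot [316.2 259.6] slvBot [318.4 282.4] slvTop [319.  368.1]
```

```bash
python3 -m pendant '[[0,0,0.4,0,0,0],[0,0,0.4,0,0,0],[0,0,0.4,0,0,0],[0,0,0.4,0,0,0],[0,0,0,0,0,0],[0,0,0,0,0,0]]'
python3 -m pendant '[[0,0,0.5,0,0,0],[0,0,0.5,0,0,0],[0,0,0.5,0,0,0],[0,0,0.3,0,0,0],[0,0,0,0,0,0],[0,0,0,0,0,0]]'
```

```text
time: 13.1
tcp_pos: [0.6204, -0.0116, 0.2408]
tcp_rot: [-179.9, -0.3, 180.0]
wrist_force: [0.8, 0.2, -0.7]
gripper_width: 0.421
grasp_force: 30.2
time: 13.7
tcp_pos: [0.6204, -0.0116, 0.2229]
tcp_rot: [-179.9, -0.3, 180.0]
wrist_force: [-0.0, 0.0, 0.1]
gripper_width: 0.416
grasp_force: 30.2
```

```bash
python3 -m pendant '[[0,0,0.15,0,0,0],[0,0,0.1,0,0,0],[0,0,0.1,0,0,0],[0,0,0,0,0,0],[0,0,0,0,0,0]]'
python3 m.py m3 | head -4
```

```text
time: 14.2
tcp_pos: [0.6204, -0.0116, 0.2196]
tcp_rot: [-179.9, -0.2, 180.0]
wrist_force: [0.5, -0.0, -0.7]
gripper_width: 0.422
grasp_force: 30.2
t 14.3 tcp [ 0.6204 -0.0116  0.2196] [-179.94   -0.25  180.  ] F [-0.1 -0.4 -0.6] gw 0.419 30.2
turn first [-0.06 -0.25 -0.  ] then shift cm [ 0.   -0.14 -7.04]
wrist pinTop [315.3 329.1] foot [315.9 283.7] slvBot [318.4 281.8] slvTop [318.9 367. ]
side pinTop [274.1 225.5] foot [275.3 240.4] slvBot [275.5 241. ] slvTop [273.6 217.5]
```

View pics/m3.png

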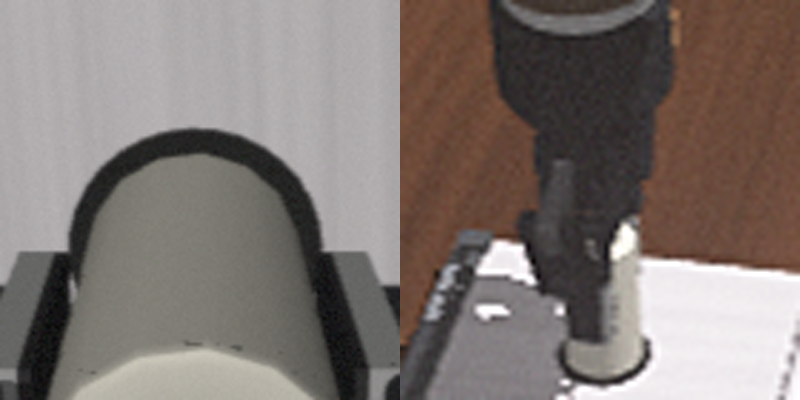

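The sleeve sits centred on the dark disc over the pin, practically home. I press lightly, open and rise.

```bash
python3 -m pendant '[[0,0,0.1,0,0,0],[0,0,0.1,0,0,0],[0,0,0,0,0,0]]'
python3 -m pendant '[[0,0,0,0,0,0],[0,0,0,0,0,0],[0,0,0,0,0,0],[0,0,0,0,0,0],[0,0,0,0,0,0],[0,0,0,0,0,0],[0,0,0,0,0,0]]' -1
python3 -m pendant '[[0,0,-1,0,0,0],[0,0,-2.5,0,0,0],[0,0,-2.5,0,0,0],[0,0,-3,0,0,0],[0,0,-3,0,0,0],[0,0,0,0,0,0]]'
python3 - <<'E'
from h import *
import pickle
s=env.capture("side"); t=env.capture("top"); pickle.dump([s,t],open("s6.pkl","wb"))
G=s["color"].astype(int).sum(2)//3
print("expect top if home",proj(s,[.6204,-.0115,.09]).round(1),"bottom",proj(s,[.6204,-.0115,.02]).round(1))
for d in env.spot_in(s,"sleeve"): print(np.round(d["bbox"],1),round(d["confidence"],2))
for n,p in (("side",s),("top",t)):
    for d in env.spot_in(p,"wedge"): print(n,np.round(d["bbox"],1),round(d["confidence"],2))
# wooden wedge outline in top
g=cv2.cvtColor(t["color"],cv2.COLOR_RGB2HSV)
print(t["color"][230,468],t["color"][259,468],t["color"][250,440],g[230,468],g[259,468],g[250,440])
go([.49,-.31,.33],180)
E
```

```text
time: 14.6
tcp_pos: [0.6203, -0.0116, 0.2195]
tcp_rot: [-179.9, -0.2, 180.0]
wrist_force: [-4.0, 0.3, 9.6]
gripper_width: 0.42
grasp_force: 30.8
time: 15.3
tcp_pos: [0.6204, -0.0116, 0.2174]
tcp_rot: [-179.9, -0.3, 180.0]
wrist_force: [-0.9, -0.8, 0.1]
gripper_width: 0.995
grasp_force: 0.0
time: 15.9
tcp_pos: [0.6223, -0.0115, 0.344]
tcp_rot: [-179.9, 0.4, 180.0]
wrist_force: [0.8, 0.2, 0.5]
gripper_width: 0.999
grasp_force: 0.0
expect top if home [273.3 217.3] bottom [275.1 240.8]
[264.7 334.5 279.6 364.9] 0.96
[266.5 209.3 282.2 248.6] 0.7
[382.1 195.1 427.  233.7] 0.69
[343.1 332.8 369.2 387. ] 0.58
side [371.3 148.7 401.2 169.8] 0.83
side [323.2 161.6 364.5 185.3] 0.77
top [497.7 268.4 540.1 306.6] 0.9
[199 153  99] [232 185 119] [93 56 33] [ 16 128 199] [ 18 124 232] [ 12 165  93]
t 16.15 tcp [ 0.6204 -0.0115  0.3364] [-179.94   -0.38  180.  ] F [ 0.7 -0.3  0.4] gw 1.002 0.0
turn first [-0.06 -0.38 -0.  ] then shift cm [ 13.04 -29.85   0.64]
```

The sleeve is home, with contact felt at about 10 N, and released. Now I fit the wooden wedge's pose to its silhouettes in both views.

```bash
cat > wf.py <<'E'
from h import *
from scipy.optimize import minimize
V=[(sx*.015,sy*.015,z) for sx in(-1,1) for sy in(-1,1) for z in(0,.05)]
W=[(x,sy*.015,z) for sy in(-1,1) for x,z in((.012,0),(.012,.026),(.1,0),(.1,.004))]
def sil(p,q,S=4):
    c,s=np.cos(q[2]),np.sin(q[2]); m=np.zeros((480*S//1,640*S),np.uint8)
    for B in(V,W):
        pts=np.array([proj(p,[q[0]+c*x-s*y,q[1]+s*x+c*y,z]) for x,y,z in B])
        cv2.fillConvexPoly(m,cv2.convexHull(np.round((pts+.5)*S).astype(np.int32)),1)
    return cv2.resize(m.astype(np.float32),(640,480),interpolation=cv2.INTER_AREA)
def fit(ps,ms,q0):
    f=lambda q: sum(np.abs(sil(p,q)-m).sum() for p,m in zip(ps,ms))
    best=min((minimize(f,q0+np.array([0,0,a]),method="Nelder-Mead",options=dict(initial_simplex=q0+np.array([[0,0,a],[.006,0,a],[0,.006,a],[0,0,a+.1]]),maxiter=80)) for a in(-.08,.05)),key=lambda r:r.fun)
    return best.x,best.fun
E
python3 - <<'E'
from wf import *
import pickle
s,t=pickle.load(open("s6.pkl","rb"))
def mask(p,b,v):
    g=cv2.cvtColor(p["color"],cv2.COLOR_RGB2HSV); m=np.zeros((480,640),np.float32)
    x=(g[...,2]>v)&(g[...,1]<150); m[b[1]:b[3],b[0]:b[2]]=x[b[1]:b[3],b[0]:b[2]]; return m
mt=mask(t,(445,208,492,275),130); ms=mask(s,(318,155,370,190),105); print(mt.sum(),ms.sum())
q0=np.array([.472,-.312,np.radians(-20)])
for P,M in(([t],[mt]),([s],[ms]),([t,s],[mt,ms])):
    q,f=fit(P,M,q0); print(q[:2].round(4),np.degrees(q[2]).round(2),f)
for p,m,b in((t,mt,(445,205,495,275)),(s,ms,(318,152,372,192))):
    d=sil(p,q); print(d.sum())
    o=p["color"][...,::-1].copy(); e=cv2.Canny((d>.5).astype(np.uint8)*255,50,100)>0
    im=cv2.resize(o[b[1]:b[3],b[0]:b[2]],None,fx=6,fy=6); k=cv2.resize((d>.5).astype(np.uint8)[b[1]:b[3],b[0]:b[2]],None,fx=6,fy=6,interpolation=cv2.INTER_NEAREST)
    cs,_=cv2.findContours(k,cv2.RETR_EXTERNAL,cv2.CHAIN_APPROX_NONE); cv2.drawContours(im,cs,-1,(0,255,0),1)
    cv2.imwrite("pics/ov%d.png"%b[0],im)
a=cv2.imread("pics/ov445.png");c=cv2.imread("pics/ov318.png");H=max(a.shape[0],c.shape[0])
cv2.imwrite("pics/ov.png",np.hstack([cv2.copyMakeBorder(i,0,H-i.shape[0],0,0,cv2.BORDER_CONSTANT) for i in(a,c)]))
E
```

```text
677.0 1170.0
[ 0.477  -0.3156] -13.79 156.6875
[ 0.4757 -0.3146] -16.63 699.0
[ 0.4767 -0.3159] -13.44 866.5
822.5625
582.6875
```

```bash
python3 -m pendant '[[1.45,-2.54,0,0,0,0],[1.45,-2.54,0,0,0,0],[1.45,-2.54,0,0,0,0],[1.45,-2.54,0,0,0,0],[1.45,-2.54,0,0,0,0],[1.45,-2.54,0,0,0,0],[1.45,-2.54,0,0,0,0],[1.45,-2.54,0,0,0,0],[1.45,-2.54,0,0,0,0],[1.45,-2.54,0,0,0,0],[1.45,-2.54,0,0,0,0],[1.45,-2.54,0,0,0,0],[0,0,0,0,0,7],[0,0,0,0,0,7],[0,0,0,0,0,0],[0,0,0,0,0,0]]' -1
cat > wm.py <<'E'
from wf import *
import pickle,sys
w=env.capture("wrist"); t=env.capture("top"); pickle.dump([w,t],open("w7.pkl","wb"))
g=cv2.cvtColor(w["color"],cv2.COLOR_RGB2HSV)
q0=np.array([.477,-.316,np.radians(-14)])
for d in env.spot_in(w,"wedge"): print(np.round(d["bbox"],1),round(d["confidence"],2))
d0=sil(w,q0); ys,xs=np.where(d0>0); print("pred box",xs.min(),ys.min(),xs.max(),ys.max())
roi=cv2.dilate((d0>0).astype(np.uint8),np.ones((31,31)))>0
inn=cv2.erode((d0>.9).astype(np.uint8),np.ones((15,15)))>0
gm=np.full((480,640),cv2.GC_BGD,np.uint8); gm[roi]=cv2.GC_PR_BGD; gm[d0>.5]=cv2.GC_PR_FGD; gm[inn]=cv2.GC_FGD
cv2.grabCut(np.ascontiguousarray(w["color"]),gm,None,np.zeros((1,65)),np.zeros((1,65)),8,cv2.GC_INIT_WITH_MASK)
m=((gm==1)|(gm==3)).astype(np.float32)
print("mask",m.sum(),"pred",d0.sum()); q,f=fit([w],[m],q0); print(q[:2].round(4),np.degrees(q[2]).round(2),f)
im=w["color"][...,::-1].copy()
for x,c in((m>0,(255,0,0)),(sil(w,q)>.5,(0,255,0))):
    cs,_=cv2.findContours(x.astype(np.uint8),cv2.RETR_EXTERNAL,cv2.CHAIN_APPROX_NONE); cv2.drawContours(im,cs,-1,c,1)
cv2.imwrite("pics/wm.png",im)
go([q[0],q[1],.3],180+np.degrees(q[2]))
E
python3 wm.py
```

```text
time: 17.75
tcp_pos: [0.4467, -0.3161, 0.3377]
tcp_rot: [-179.9, -0.3, 166.1]
wrist_force: [-0.4, 0.3, 0.4]
gripper_width: 1.001
grasp_force: 0.0
[121.8 165.9 231.1 284.4] 0.97
[315.2 242.7 355.8 362.2] 0.71
[403.  418.  421.2 429.8] 0.65
pred box 308 240 349 360
mask 4455.0 pred 4436.0
[ 0.4774 -0.3129] -14.68 139.125
t 17.9 tcp [ 0.447  -0.316   0.3383] [-179.89   -0.26  166.1 ] F [-0.3  0.2 -0.2] gw 1.003 0.0
turn first [-0.11 -0.26  0.78] then shift cm [-2.86  1.07  3.83]
```

View pics/wm.png

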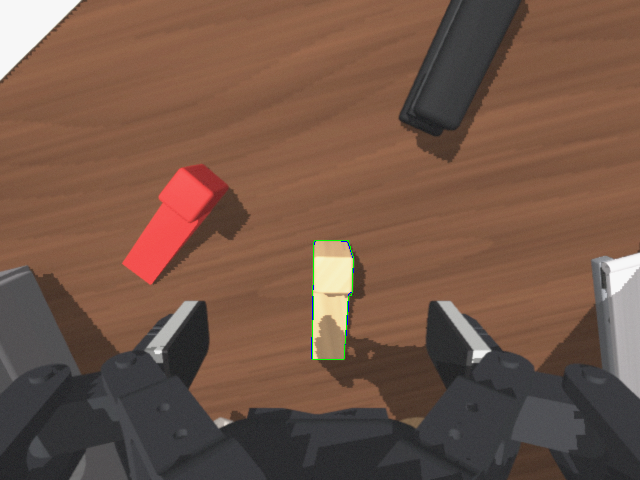

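The wrist overlay fits the wooden wedge (block at (333,268), thin end at (328,358)), and the red look-alike is at (175,225). I narrow the opening and descend straddling the block.

```bash
python3 -m pendant '[[0,0,0,-0.1,-0.3,0.8],[-1.45,0.55,0,0,0,0],[-1.4,0.52,0,0,0,0],[0,0,2,0,0,0],[0,0,2,0,0,0],[0,0,0,0,0,0]]' -0.2
python3 - <<'E'
from wf import *
import pickle
w,t=pickle.load(open("w7.pkl","rb"))
print("red thin corner",at(w,152,284,.004),at(w,124,264,.004),"block",at(w,192,190,.05))
go([.4774,-.3129,.19],165.3)
E
```

```text
time: 18.5
tcp_pos: [0.4764, -0.3123, 0.2958]
tcp_rot: [179.9, -0.2, 165.2]
wrist_force: [-1.0, 0.7, -0.7]
gripper_width: 0.603
grasp_force: 0.0
red thin corner [ 0.46390287 -0.47124339  0.004     ] [ 0.44055682 -0.4884018   0.004     ] block [ 0.39193839 -0.39312896  0.05      ]
t 18.5 tcp [ 0.4764 -0.3123  0.2958] [179.91  -0.24 165.23] F [-1.   0.7 -0.7] gw 0.603 0.0
turn first [ 0.09 -0.24 -0.07] then shift cm [-0.11 -0.04 10.58]
```

```bash
python3 -m pendant '[[-0.1,0,2.5,0,0,0],[0,0,2.5,0,0,0],[0,0,2.5,0,0,0],[0,0,2,0,0,0],[0,0,1,0,0,0],[0,0,0,0,0,0]]'
python3 -m pendant '[[0,0,0,0,0,0],[0,0,0,0,0,0],[0,0,0,0,0,0],[0,0,0,0,0,0],[0,0,0,0,0,0],[0,0,0,0,0,0]]' 1 50
python3 - <<'E'
from h import *
s=env.capture("wrist")
go([.4774,-.3129,.19],165.3)
o=np.array([.5309,-.0187]);a=np.radians(3.08);print("prepush (lip 130 ahead)",o-.130*np.array([np.cos(a),np.sin(a)]))
E
```

```text
time: 19.1
tcp_pos: [0.478, -0.3133, 0.1929]
tcp_rot: [180.0, -0.0, 165.2]
wrist_force: [-0.3, 0.7, 0.2]
gripper_width: 0.606
grasp_force: 0.0
time: 19.7
tcp_pos: [0.479, -0.314, 0.1953]
tcp_rot: [-179.9, 0.3, 165.2]
wrist_force: [-0.0, -0.1, 5.8]
gripper_width: 0.34
grasp_force: 50.3
t 19.75 tcp [ 0.479  -0.314   0.1953] [-179.92    0.26  165.2 ] F [-0.4  0.2  5.6] gw 0.343 50.3
turn first [-0.08  0.26 -0.1 ] then shift cm [0.18 0.06 0.53]
prepush (lip 130 ahead) [ 0.40108779 -0.02568493]
```

The wedge is gripped, opening about 29 mm. I lift it 8 cm to clear the stapler, turn to the stand's yaw, and carry it to the front of the stand.

```bash
python3 -m pendant '[[0,0,-1,0,0,0],[0,0,-2.5,0,0,0],[0,0,-2.5,0,0,0],[0,0,-2,0,0,0],[0,0,0,0,0,-6],[0,0,0,0,0,-6],[0,0,0,0,0,-5.9],[0,0,0,0,0,0],[0,0,0,0,0,0]]'
python3 - <<'E'
from h import *
go([.4011,-.0257,.275],183.08)
E
```

```text
time: 20.65
tcp_pos: [0.4781, -0.3134, 0.2738]
tcp_rot: [-180.0, 0.1, -177.0]
wrist_force: [-0.3, -0.1, -1.0]
gripper_width: 0.343
grasp_force: 49.5
t 20.65 tcp [ 0.4781 -0.3134  0.2738] [-1.7997e+02  5.0000e-02 -1.7702e+02] F [-0.3 -0.1 -1. ] gw 0.343 49.5
turn first [-0.03  0.05 -0.1 ] then shift cm [ 6.14 29.14 -0.12]
```

```bash
python3 -m pendant '[[0.52,2.43,0,0,0,0],[0.52,2.43,0,0,0,0],[0.52,2.43,0,0,0,0],[0.51,2.43,0,0,0,0],[0.51,2.43,0,0,0,0],[0.51,2.43,0,0,0,0],[0.51,2.43,0,0,0,0],[0.51,2.43,0,0,0,0],[0.51,2.43,0,0,0,0],[0.51,2.43,0,0,0,0],[0.51,2.43,0,0,0,0],[0.5,2.41,0,0,0,0],[0,0,0,0,0,0],[0,0,0,0,0,0]]'
cat > wh.py <<'E'
from wf import *
import pickle,sys
N=sys.argv[1]; z=float(sys.argv[2])
P={n:env.capture(n) for n in("wrist","side","top")}; pickle.dump(P,open(N+".pkl","wb"))
go([.4011,-.0257,.21],183.08)
s=env.read_state(); print("pred wedge",s["tcp_pos"][:2],"yaw",(s["tcp_rot"][2]%360-180).round(2))
# lip front edge in the wrist and top pictures: ends
for n in P:
    for d in env.spot_in(P[n],"wedge")[:3]: print(n,np.round(d["bbox"],1),round(d["confidence"],2))
E
python3 wh.py h1 .08
```

```text
time: 22.05
tcp_pos: [0.4012, -0.0256, 0.2736]
tcp_rot: [-179.9, 0.1, -176.9]
wrist_force: [0.2, -0.7, -1.0]
gripper_width: 0.339
grasp_force: 49.7
t 22.2 tcp [ 0.4015 -0.0264  0.2735] [-1.7994e+02  1.0000e-01 -1.7699e+02] F [ 0.3  0.4 -1.5] gw 0.341 49.7
turn first [-0.06  0.1  -0.07] then shift cm [0.04 0.08 6.35]
pred wedge [ 0.40152919 -0.0264484 ] yaw 3.01
wrist [273.7 250.3 361.  413.4] 0.78
side [328.9 210.3 383.9 235. ] 0.66
top [499.1 269.5 539.5 307.6] 0.64
```

```bash
python3 -m pendant '[[0,0,2,0,0,0],[0,0,2,0,0,0],[0,0,2,0,0,0],[0,0,1,0,0,0],[0,0,0.4,0,0,0],[0,0,0,0,0,0],[0,0,0,0,0,0]]'
python3 -m pendant '[[0,0,0.2,0,0,0],[0,0,0.1,0,0,0],[0,0,0,0,0,0],[0,0,0,0,0,0]]'
python3 -m pendant '[[0,0,0.1,0,0,0],[0,0,0,0,0,0],[0,0,0,0,0,0]]'
python3 wh.py h2 0
python3 - <<'E'
from wf import *
import pickle
P=pickle.load(open("h2.pkl","rb")); p=P["side"]; s=env.read_state()["tcp_pos"]
q=[s[0],s[1],np.radians(3.08)]
d=sil(p,q); ys,xs=np.where(d>.5); print("pred side box",xs.min(),ys.min(),xs.max(),ys.max())
c,sn=np.cos(q[2]),np.sin(q[2])
for sy in(-.015,.015): print("tip corner",proj(p,[q[0]+c*.1-sn*sy,q[1]+sn*.1+c*sy,.002]).round(1))
o=np.array([.5309,-.0187])
for y in(-.075,.075): print("lip end",proj(p,[o[0]-sn*y,o[1]+c*y,.019]).round(1))
x0=int(xs.min());y0=int(ys.min())
G=p["color"].astype(int).sum(2)//3
for r in range(232,256,2): print(r,G[r,304:352].tolist())
E
```

```text
time: 23.05
tcp_pos: [0.4018, -0.026, 0.2]
tcp_rot: [-179.9, 0.1, -176.9]
wrist_force: [-0.2, -1.1, -0.8]
gripper_width: 0.341
grasp_force: 49.7
time: 23.45
tcp_pos: [0.4013, -0.0259, 0.1965]
tcp_rot: [-180.0, 0.1, -176.9]
wrist_force: [0.2, 0.8, -0.5]
gripper_width: 0.339
grasp_force: 49.7
time: 23.75
tcp_pos: [0.4014, -0.0259, 0.1954]
tcp_rot: [-180.0, 0.1, -176.9]
wrist_force: [0.7, 0.2, -0.4]
gripper_width: 0.338
grasp_force: 49.8
t 23.9 tcp [ 0.4014 -0.0259  0.1954] [-1.7995e+02  8.0000e-02 -1.7690e+02] F [ 0.9 -0.9 -0.6] gw 0.345 49.8
turn first [-0.05  0.08  0.02] then shift cm [ 0.03  0.02 -1.46]
pred wedge [ 0.40139783 -0.02587342] yaw 3.1
wrist [272.  250.6 362.6 414.5] 0.93
side [327.5 240.7 377.5 261.6] 0.74
side [378.5 313.3 386.5 328.1] 0.22
top [499.7 268.4 539.3 306.8] 0.77
pred side box 326 236 378 262
tip corner [327.3 247.1]
tip corner [325.4 255.9]
lip end [318.8 224. ]
lip end [307.8 267.5]
232 [239, 239, 240, 239, 239, 239, 239, 239, 239, 241, 232, 192, 207, 245, 252, 210, 63, 80, 80, 75, 77, 77, 80, 73, 75, 81, 78, 81, 78, 72, 79, 79, 80, 82, 80, 84, 81, 80, 86
[... 1698 characters left out ...]
9, 99, 101, 100, 97, 99, 102, 101, 99, 99, 92]
250 [134, 136, 128, 133, 134, 133, 119, 113, 128, 128, 116, 74, 49, 55, 62, 51, 50, 55, 52, 53, 49, 53, 52, 46, 73, 97, 100, 101, 101, 101, 101, 101, 109, 102, 100, 97, 98, 95, 97, 98, 97, 92, 93, 100, 95, 95, 95, 97]
252 [131, 130, 126, 133, 129, 122, 119, 126, 126, 131, 101, 53, 49, 53, 59, 54, 49, 54, 52, 56, 48, 55, 50, 48, 79, 104, 100, 94, 98, 93, 91, 99, 96, 91, 96, 93, 100, 102, 95, 101, 99, 94, 97, 98, 97, 93, 96, 93]
254 [130, 127, 130, 132, 130, 129, 126, 125, 129, 114, 79, 51, 53, 54, 54, 55, 53, 53, 56, 50, 52, 46, 52, 57, 86, 108, 97, 96, 101, 100, 102, 100, 100, 100, 97, 99, 100, 104, 101, 105, 101, 104, 102, 102, 100, 94, 98, 93]
```

```bash
python3 -m pendant '[[-1,0,0,0,0,0],[-1,0,0,0,0,0],[-1,0,0,0,0,0],[-1,0,0,0,0,0],[-1,0,0,0,0,0],[-1,0,0,0,0,0],[0,0,0,0,0,0],[0,0,0,0,0,0]]'
python3 -m pendant '[[0,0,0.1,0,0,0],[0,0,0,0,0,0],[0,0,0,0,0,0]]'
python3 -m pendant '[[0,0,0.1,0,0,0],[0,0,0,0,0,0],[0,0,0,0,0,0]]'
```

```text
time: 24.85
tcp_pos: [0.4617, -0.0226, 0.1953]
tcp_rot: [-180.0, 0.1, -176.9]
wrist_force: [1.0, 0.6, 0.1]
gripper_width: 0.341
grasp_force: 49.9
time: 25.15
tcp_pos: [0.4614, -0.0226, 0.1953]
tcp_rot: [-180.0, 0.2, -176.9]
wrist_force: [-0.4, 0.6, 4.7]
gripper_width: 0.344
grasp_force: 50.5
time: 25.45
tcp_pos: [0.4613, -0.0226, 0.1953]
tcp_rot: [-180.0, 0.2, -176.9]
wrist_force: [-2.4, 0.0, 13.4]
gripper_width: 0.345
grasp_force: 51.6
```

```bash
python3 -m pendant '[[0,0,-0.1,0,0,0],[-0.8,0,0,0,0,0],[0,0,0,0,0,0]]'
cat > gp.py <<'E'
from h import *
import pickle,sys,os
fs=[];
for i in range(4):
    fs.append(env.capture("side")); S=env.read_state(); 
    if i==0: F=S["wrist_force"]/4
    else: F=F+S["wrist_force"]/4
A=np.mean([f["color"].astype(np.float32).mean(2) for f in fs],0)
if not os.path.exists("base.npy"): np.save("base.npy",A); pickle.dump(fs[0],open("basep.pkl","wb"))
B=np.load("base.npy"); p=pickle.load(open("basep.pkl","rb"))
a=np.radians(3.08);c,s=np.cos(a),np.sin(a);o=np.array([.5309,-.0187])
def W(x,y,z): return proj(p,[o[0]+c*x-s*y,o[1]+s*x+c*y,z])
def pred(x,y,z,th):
    dx=x-.165;dz=z-.014; return W(.165+dx*np.cos(th)+dz*np.sin(th),y,.014-dx*np.sin(th)+dz*np.cos(th))-W(x,y,z)
def shift(b):
    k=4; r=lambda I: cv2.resize(I[b[1]:b[3],b[0]:b[2]],None,fx=k,fy=k,interpolation=cv2.INTER_CUBIC)
    M=np.eye(2,3,dtype=np.float32); _,M=cv2.findTransformECC(r(B),r(A),M,cv2.MOTION_TRANSLATION,(3,200,1e-6)); return M[:,2]/k
t=S["tcp_pos"]; print("time",S["time"],"tcp",t.round(4),"along",(1000*((t[:2]-o)@[c,s])).round(1),"F",F.round(2),"Fstand x",(F[:2]@[c,s]).round(2))
for n,X in dict(slvtop=(.09,0,.085),lipend=(0,.075,.019)).items():
    u,v=W(*X); h=(14,10) if n=="slvtop" else (10,8); b=[int(u)-h[0],int(v)-h[1],int(u)+h[0],int(v)+h[1]]
    try: print(n,"shift",shift(b).round(2),"for 5mm",pred(*X,.03).round(2))
    except Exception as e: print(n,e)
E
python3 gp.py
```

```text
time: 25.75
tcp_pos: [0.4677, -0.0223, 0.1952]
tcp_rot: [-179.9, -0.1, -176.9]
wrist_force: [-7.0, -0.4, 14.8]
gripper_width: 0.345
grasp_force: 51.6
time 25.95 tcp [ 0.4677 -0.0223  0.1952] along -63.3 F [-6.77 -0.04 14.16] Fstand x -6.76
slvtop shift [ 0. -0.] for 5mm [-1.01 -0.87]
lipend shift [0. 0.] for 5mm [-0.13 -1.62]
```

```bash
python3 -m pendant '[[0,0,-0.1,0,0,0],[-0.2,0,0,0,0,0],[0,0,0,0,0,0]]'; python3 gp.py
```

```text
time: 26.25
tcp_pos: [0.471, -0.0221, 0.1953]
tcp_rot: [-180.0, 0.0, -176.9]
wrist_force: [-1.3, 0.0, 1.7]
gripper_width: 0.342
grasp_force: 49.9
time 26.45 tcp [ 0.471  -0.0221  0.1953] along -60.0 F [-1.54  0.18  2.9 ] Fstand x -1.53
slvtop shift [-0.04  0.02] for 5mm [-1.01 -0.87]
lipend shift [-0.55 -0.07] for 5mm [-0.13 -1.62]
```

```bash
for i in 1 ; do python3 -m pendant '[[-0.3,0,0,0,0,0],[0,0,0,0,0,0]]' >/dev/null; python3 gp.py; done
python3 -m pendant '[[-0.3,0,0,0,0,0],[0,0,0,0,0,0]]' >/dev/null; python3 gp.py
python3 -m pendant '[[-0.3,0,0,0,0,0],[0,0,0,0,0,0]]' >/dev/null; python3 gp.py
```

```text
time 26.85 tcp [ 0.4743 -0.0219  0.1953] along -56.7 F [-0.34  0.15 -0.39] Fstand x -0.33
slvtop shift [-0.1   0.01] for 5mm [-1.01 -0.87]
lipend shift [-0.33 -0.1 ] for 5mm [-0.13 -1.62]
time 27.25 tcp [ 0.4754 -0.0218  0.1953] along -55.6 F [-7.02 -0.69  6.34] Fstand x -7.04
slvtop shift [-0.1   0.02] for 5mm [-1.01 -0.87]
lipend shift [-0.29 -0.14] for 5mm [-0.13 -1.62]
time 27.65 tcp [ 0.4764 -0.0217  0.1952] along -54.5 F [-14.31  -0.99  13.48] Fstand x -14.35
slvtop shift [-0.11  0.04] for 5mm [-1.01 -0.87]
lipend shift [-0.28 -0.14] for 5mm [-0.13 -1.62]
```

Contact comes at TCP −56.5 mm from the lip, so the wedge sits about 3.5 mm behind the TCP, as the side view also gave. The downward load is growing with the lag. I'll ease it off while pushing on.

```bash
python3 -m pendant '[[0,0,-0.15,0,0,0],[-0.2,0,0,0,0,0],[0,0,0,0,0,0]]' >/dev/null; python3 gp.py
python3 -m pendant '[[-0.3,0,-0.05,0,0,0],[0,0,0,0,0,0]]' >/dev/null; python3 gp.py
```

```text
time 28.15 tcp [ 0.4797 -0.0215  0.1957] along -51.3 F [-5.83 -0.57  0.68] Fstand x -5.85
slvtop shift [-0.19 -0.12] for 5mm [-1.01 -0.87]
lipend shift [-0.09 -0.34] for 5mm [-0.13 -1.62]
time 28.55 tcp [ 0.484  -0.0213  0.1964] along -47.0 F [-4.1  -0.09 -4.87] Fstand x -4.1
slvtop shift [-0.42 -0.31] for 5mm [-1.01 -0.87]
lipend shift [-0.28 -0.79] for 5mm [-0.13 -1.62]
```

```bash
python3 -m pendant '[[-0.3,0,0.05,0,0,0],[-0.3,0,0.05,0,0,0],[0,0,0,0,0,0]]'; python3 gp.py
```

```text
time: 28.85
tcp_pos: [0.4918, -0.021, 0.1964]
tcp_rot: [-180.0, 0.1, -176.9]
wrist_force: [-3.8, 0.7, -4.7]
gripper_width: 0.341
grasp_force: 49.6
time 29.05 tcp [ 0.4917 -0.021   0.1967] along -39.3 F [-2.45  0.08 -4.81] Fstand x -2.44
slvtop shift [-0.99 -0.76] for 5mm [-1.01 -0.87]
lipend shift [ 0.14 -1.33] for 5mm [-0.13 -1.62]
```

```bash
python3 -m pendant '[[0,0,0.15,0,0,0],[0,0,0,0,0,0],[0,0,0,0,0,0]]'; python3 gp.py
```

```text
time: 29.35
tcp_pos: [0.4916, -0.021, 0.1953]
tcp_rot: [-180.0, 0.2, -176.9]
wrist_force: [-1.5, -0.2, -4.3]
gripper_width: 0.342
grasp_force: 49.6
time 29.55 tcp [ 0.4916 -0.021   0.1953] along -39.3 F [-0.91  0.36 -3.89] Fstand x -0.89
slvtop shift [-0.8  -0.62] for 5mm [-1.01 -0.87]
lipend shift [ 0.3  -0.97] for 5mm [-0.13 -1.62]
```

```bash
python3 -m pendant '[[0,0,0.08,0,0,0],[-0.2,0,0,0,0,0],[0,0,0,0,0,0],[0,0,0,0,0,0]]'; python3 gp.py
```

```text
time: 29.95
tcp_pos: [0.4922, -0.0209, 0.1952]
tcp_rot: [-180.0, -0.0, -176.9]
wrist_force: [-7.1, 1.3, 8.3]
gripper_width: 0.342
grasp_force: 51.3
time 30.15 tcp [ 0.4922 -0.0209  0.1953] along -38.8 F [-7.74  0.34  8.66] Fstand x -7.71
slvtop shift [-0.8  -0.61] for 5mm [-1.01 -0.87]
lipend shift [ 0.32 -0.96] for 5mm [-0.13 -1.62]
```

```bash
python3 -m pendant '[[-0.2,0,-0.07,0,0,0],[0,0,0,0,0,0],[0,0,0,0,0,0]]'; python3 gp.py
```

```text
time: 30.45
tcp_pos: [0.4934, -0.0209, 0.1952]
tcp_rot: [-179.9, -0.2, -176.9]
wrist_force: [-9.0, -0.5, 7.0]
gripper_width: 0.343
grasp_force: 51.1
time 30.65 tcp [ 0.4934 -0.0209  0.1953] along -37.6 F [-8.67  0.05  6.  ] Fstand x -8.66
slvtop shift [-0.81 -0.63] for 5mm [-1.01 -0.87]
lipend shift [ 0.21 -1.03] for 5mm [-0.13 -1.62]
```

```bash
python3 -m pendant '[[-0.15,0,-0.05,0,0,0],[0,0,0,0,0,0],[0,0,0,0,0,0]]'; python3 gp.py
```

```text
time: 30.95
tcp_pos: [0.4951, -0.0208, 0.1953]
tcp_rot: [-179.9, -0.1, -176.9]
wrist_force: [-6.6, -0.3, 2.1]
gripper_width: 0.342
grasp_force: 50.4
time 31.15 tcp [ 0.4951 -0.0208  0.1953] along -35.8 F [-6.79 -0.25  1.98] Fstand x -6.79
slvtop shift [-0.88 -0.71] for 5mm [-1.01 -0.87]
lipend shift [ 0.15 -1.07] for 5mm [-0.13 -1.62]
```

```bash
cat > ge.py <<'E'
import sys,io,contextlib
from gp import *
def cross(I,u,v):
    col=cv2.remap(I,np.full((41,1),u,np.float32),np.linspace(v-6,v+6,41,dtype=np.float32)[:,None],cv2.INTER_LINEAR)[:,0]
    h=(np.median(col[:6])+np.median(col[-6:]))/2; d=np.sign(col-h); k=np.where(d[1:]!=d[:-1])[0]
    if len(k)!=1 or abs(col[0]-col[-1])<60: return None
    k=k[0]; return v-6+.3*(k+(h-col[k])/(col[k+1]-col[k]))
for y in(-.073,.073):
    R_=[]
    for x in np.linspace(.012,.155,30):
        u,v=W(x,y,.02); u2,v2=W(x+.002,y,.02); sl=(v2-v)/(u2-u); q=pred(x,y,.02,.03); e=q[1]-sl*q[0]
        a_,b_=cross(B,u,v),cross(A,u,v)
        if a_ and b_: R_.append((x,b_-a_,e))
    R_=np.array(R_)
    if len(R_)>4:
        k=5*(R_[:,1]/R_[:,2]); w=np.abs(R_[:,2]); m=np.abs(k-np.median(k))<2
        print("y",y,"n",m.sum(),"gap lsq",(5*(R_[m,1]@R_[m,2])/(R_[m,2]@R_[m,2])).round(2)); print(np.c_[R_[:,0]*1000,R_[:,1],R_[:,2]].round(2)[::3].tolist())
E
python3 ge.py
```

```text
time 31.35 tcp [ 0.4951 -0.0208  0.1953] along -35.8 F [-6.91 -0.16  1.64] Fstand x -6.91
slvtop shift [-0.88 -0.71] for 5mm [-1.01 -0.87]
lipend shift [ 0.14 -1.07] for 5mm [-0.13 -1.62]
y -0.073 n 12 gap lsq 4.79
[[41.59, -1.07, -1.18], [56.38, -1.06, -1.04], [71.17, -0.92, -0.89], [85.97, -0.5, -0.75], [140.21, 0.01, -0.23], [155.0, -0.06, -0.09]]
```

The edge measurement gives a gap of about 4.8 mm, the sleeve shift 4.2 mm and the wedge travel 5.2 mm. The wedge is flat on the table (the TCP is at its grasp height) and the hold is steady, so I'm handing in.

```bash
python3 -c "
from rig import env
print(env.hand_in())"
```

```text
the job is handed in; nothing more can be done
None
```

I handed the job in at about 31 s: the sleeve is home on the pin and released, and the gripper holds the wooden wedge under the lip with a gap of about 5 mm (my estimates run from 4.2 to 5.2 mm; a weaker reading at the lip's end came out nearer 3.3 mm). I gave the other objects clearance but took no final picture of them.

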